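# Feel and take up the bearing play of a trailer wheel in the vise

## Task

The trailer wheel held flat on its stub axle in the vise is slack on its bearings. Rock it on the axle to feel the play, pressing down the left side of its tyre and then the right side as you face it, then turn the axle nut clockwise with your fingers until the play is just gone and the nut is snug but not forced, let go of it, and prove it by rocking the wheel again with a firm push of about 5 N on the left and then on the right. Press gently, never leaning on the tyre, and leave the other things on the bench alone.

Things in the scene. Friction and masses are not known exactly. Their poses are not given: they have to be found in the camera images.
- vise: Blue bench vise, fixed, 100 mm jaws, 290 mm long with its screw, jaw tops 140 mm above the bench. It grips a steel stub axle (25 mm diameter) standing upright. Origin on the bench under the axle, z up, x along the screw away from the handle, y to the left as the robot faces it (the vise is turned at most 0.35 rad from square).
- wheel: Trailer wheel lying flat on the upright axle: black rubber tyre 250 mm outside, 170 mm inside diameter, 45 mm thick; yellow steel disc (top 22 mm below the tyre's top), yellow hub 56 mm in diameter. Origin on the axle at mid thickness, 190 mm above the bench; z is its axis. It spins freely, and turns along with the snug nut. More than 45 N on it spoils the bearing.
- tyre_left (a point): Point fixed to the vise: top face of the left side of the tyre when level, mid width, 105 mm from the axle (vise's +y), 212.5 mm above the bench. A good place to press.
- tyre_right (a point): The same on the right side of the tyre (vise's -y), 105 mm from the axle, 212.5 mm above the bench.
- rock (a joint): Lean of the wheel about the vise's x axis, rad: 0 level, positive left (+y) side down, negative right side down. While slack it gives to about 1 N on the tyre, leans 0.02 to 0.055 rad (2 to 6 mm at the tyre) to a stop that yields under 1 mm more, and stays leaning where left. With the play gone, 5 N moves the tyre less than about 1 mm each way.
- nut: Steel slotted hexagon axle nut on the hub, 36 mm across flats, on a brass washer 44 mm wide and 4 mm thick. Origin on the axle at the washer's underside, 225 mm above the bench; flats 4 to 24 mm above the origin, merlons to 30 mm, axle end to 37 mm. z up; one pair of flats faces its own +y and -y, the others every 60 degrees.
- nut_grip (a point): On the axle, 14 mm above the nut's origin, mid height of the flats. The nut tightens clockwise seen from above against 0.25 N m of drag, which also holds it at rest; the play is gone 0.8 to 2 rad from the start, which its pose does not show. Then the torque climbs: 0.35 to 0.6 N m, some 0.4 rad on, is snug; 0.9 N m forces it. It stays where it is let go.
- dust_cap: Bare metal dust cap, 54 mm in diameter, 31 mm high, standing dome up; origin under its centre. A bystander.
- grease_tin: Round tin, red label, 80 mm in diameter, 65 mm high; origin under its centre. A bystander.
- spray_can: Spray can, blue with a pale band and a red cap, 60 mm in diameter, 186 mm high; origin under its centre. A bystander.
- spanner: Steel spanner lying flat, about 180 mm long; origin at its middle on the bench, length along its x. A bystander.

How it is judged (in metres and radians):
On the way, in this order (a step that is already met when the one before it is completed fails the run):
1. the wheel is rocked over to the left within its play (value of joint rock above 0.015 rad), for 0.05 s.
2. the wheel is rocked over to the right within its play (value of joint rock below -0.015 rad), for 0.05 s.
3. the nut is snug, the play taken up, and both are let go (contact force between nut and wheel between 3 and 80 N and angle between wheel's own z axis and vertical below 0.012 rad and contact force between the fingers and nut below 0.1 N and contact force between the fingers and wheel below 0.1 N), for 0.2 s.
4. the left side is pushed with more than 3 N and no longer gives (contact force between the fingers and wheel above 3 N and y of the grasp point in the frame of vise above 0.05 m and value of joint rock below 0.012 rad), for 0.05 s.
5. the right side is pushed with more than 3 N and no longer gives (contact force between the fingers and wheel above 3 N and y of the grasp point in the frame of vise below -0.05 m and value of joint rock above -0.012 rad), for 0.05 s.
At the end, for the whole second after the job is handed in: The nut is snug on the bearing (it bears on the wheel with 3 to 80 N), the wheel sits level within 0.012 rad and is still, everything is let go and the bystanders stand where they stood, within 30 mm (contact force between nut and wheel between 3 and 80 N and angle between wheel's own z axis and vertical below 0.012 rad and angular speed of wheel below 0.3 rad/s and angle between each of dust_cap, grease_tin, spray_can, spanner's own z axis and vertical below 0.1 rad); the robot touches nothing.
It fails at once if the nut is forced: it presses on the bearing with more than 80 N (contact force between nut and wheel above 80 N).
It fails at once if the wheel is pressed with more than 45 N (contact force between the fingers and wheel above 45 N).
It fails at once if a bystander is moved more than 30 mm (distance of any of dust_cap, grease_tin, spray_can, spanner from where it was at the start of the episode above 0.03 m).
It also fails if it takes over 72 s, if anything falls off the work surface, if the arm or the gripper's body presses on something with over 40 N, if the wrist force passes 120 N, or if a joint passes its speed limit or range.

## Robot

A 6-joint arm with a two-finger parallel gripper is mounted at the origin on the work surface. World frame = base frame: x ahead of the robot, y to its left, z up, the work surface at z = 0. Lengths are in mm, angles in degrees, forces in N, time in s.
With the tool pointing down it reaches from about 275 to 875 mm from the base axis. Payload 12.5 kg.
Tool frame: the origin (TCP) lies midway between the tips of the shut fingers; the grasp point (between the pads) lies 19 mm behind it; z points along the fingers, y is the line along which they close (so a half turn about z gives the same grasp; the last joint's range is limited). The gripper opens to 85 mm and grips with 20 to 120 N. Pads are 22 mm wide; open, the fingers measure 114 mm over their backs; the gripper's body (76 mm by 85 mm) begins 54 mm behind the grasp point. The pads swing forward as they close: fully open they stand 13 mm farther back than shut.
Start: joints at [63.564, 20.094, 94.641, -0, 65.266, -4.847], TCP at [202.339, 511.413, 231.29] pointing down, gripper open.
Joint ranges: [-157.81, 157.81], [-45, 120.19], [0.68, 151.7], [-89.99, 269.99], [4.06, 180], [-164.3, 164.3]. Speed limits (degrees/s): [127.2, 127.2, 159.86, 180, 180, 180].

## Interface

Orientations are given as [roll, pitch, yaw] about the fixed x, y, z axes, in that order (R = Rz(yaw) Ry(pitch) Rx(roll)).
In Python, from bench import telemetry, grab_frame, job gives the robot as it stands. The module is installed in compiled form; this text tells all that it offers.
- The arm moves only by the tool servo_tool, never from a script. Its argument "commands" is one flat list of numbers, 7 for each row, row after row: the shift along the tool's x, y, z in cm, then the turn, a rotation vector about the tool's x, y, z in rad, then the opening in per cent of the stroke, from 0 (shut) to 100 (fully open). In form: [dx, dy, dz, rx, ry, rz, fingers, dx, dy, dz, rx, ry, rz, fingers, ...]. A call has 1 to 5 rows; each row shifts and turns the commanded pose from where the row before left it, along the tool's axes as they then stand; what a row does not reach is not made up. A row lasts 1/8 s, in which the tool goes at most 62.5 mm and 10.7 degrees, less where a joint would pass 70% of its speed; a pose out of reach is approached as far as the arm can. A call with a gripper value outside its range is refused whole. The fingers move at their own pace and stop on an object; "newtons" is the grip in N (left out, the last holds). Time passes only in rows, so rows that do not move let the fingers close. It gives the time, the measured TCP pose, the force, the opening and the grip force at its end, in the units of the state.
- telemetry.sense(): the state, without advancing time (a new reading comes with each control period).
- grab_frame(name): name is "side" or "top" or "wrist"; returns a dict with "pixels" (480x640x3 uint8, blue, green, red), "range_z" (480x640 float32, mm along the optical axis (not along the pixel's ray), 0 where there is no reading), "fx", "fy", "cx", "cy" (pixels), "k1" (the pictures are not rectified: a ray, as slopes to the right and down, at radius r is drawn at 1 + k1 r^2 times it, then the intrinsics apply), "R" (3x3) and "t" (3): a world point X has camera coordinates R X + t. Camera axes: x right, y down, z forward; pixel columns grow to the right and rows downward; lengths in mm; the calibration is good to about 2 mm. A picture is of the moment at which its call begins.
- job.finish_job(): hands the job in; it is judged then, once.
The state is a dict: "time": time; "joint_positions": joint angles; "qvel": joint speeds; "joint_efforts": joint torques, N m; "tcp_pos": TCP position; "eef_rot": TCP orientation; "force": force on the tool from outside, world axes, zero at the start; "moment": the same for the moment, N m; "width": opening from 0.0 (shut) to 1.0 (fully open); "finger_force": force on a finger pad.
Only numpy, scipy, OpenCV 4.12 (cv2) and the standard library are available. Lean on these libraries where they do the work, as an engineer would, in place of code of your own. Each camera call takes 0.05 s, during which the arm holds its last target. There are 200 camera calls.

## Working session

There is one attempt and no reset: what is moved stays moved. The work goes in short steps, Python scripts to look and compute and a tool call to move; the robot and the scene stay as the last step left them, time stands still between calls to the robot, and variables do not carry over. Pictures are saved under pics/ and viewed, at most 10 in all, crops included, and the job is handed in when it is done.

Besides the shell and the picture viewer there is one more tool, called after "Call:" as a command line: name --argument value ..., lists and objects as JSON in quotes. servo_tool: Moves the arm, as the interface text tells. Its arguments: {"type":"object","properties":{"commands":{"type":"array"},"newtons":{"type":"number"}},"required":["commands"]}

```bash
mkdir -p pics; cat > h.py <<'E'
import numpy as np, cv2
from bench import telemetry, grab_frame, job
def K(f): return np.array([[f['fx'],0,f['cx']],[0,f['fy'],f['cy']],[0,0,1.]])
def ray(f,uv):
    n=cv2.undistortPoints(np.array(uv,float).reshape(-1,1,2),K(f),np.array([f['k1'],0,0,0,0.])).reshape(-1,2)
    return np.c_[n,np.ones(len(n))]
def onplane(f,uv,z):
    R=np.array(f['R']);t=np.array(f['t']);d=ray(f,uv)@R; c=-R.T@t
    return c+d*((z-c[2])/d[:,2])[:,None]
def bydepth(f,uv):
    uv=np.array(uv).reshape(-1,2);z=f['range_z'][uv[:,1].astype(int),uv[:,0].astype(int)]
    return (ray(f,uv)*z[:,None]-np.array(f['t']))@np.array(f['R']),z
E
python3 - <<'E'
from h import *
s=telemetry.sense();print(s)
a=grab_frame('top');b=grab_frame('side')
for n,f in(('top',a),('side',b)):
    cv2.imwrite(f'pics/{n}0.png',f['pixels']);print(n,-np.array(f['R']).T@f['t'],f['fx'],f['k1'])
E
```

```text
{'time': 0.0, 'joint_positions': array([ 6.35629212e+01,  2.01264164e+01,  9.46767247e+01,  6.38216453e-04,
        6.52632554e+01, -4.84843596e+00]), 'qvel': array([ 0.01650829,  0.04171783,  0.01864918,  0.07536127, -0.0427296 ,
        0.06140136]), 'joint_efforts': array([ 8.54211976e-05, -5.06133699e+01, -2.91398120e+01, -1.45432336e-04,
        4.71164851e-03, -2.65295199e-06]), 'tcp_pos': array([202.20920378, 511.13675586, 230.74003107]), 'eef_rot': array([-1.79933890e+02, -6.18911588e-03,  1.58411086e+02]), 'force': array([ 0.29326271, -0.3608854 ,  0.69842404]), 'moment': array([ 0.01507456, -0.0640877 , -0.06109681]), 'finger_force': 0.0, 'width': 1.0003805794428404}
top [ 464.93371399   43.70228103 1422.61834829] 615.0910775315571 -0.1450380491406271
side [329.21405265 630.67115541 938.84343561] 440.4914058688213 0.02309815882225398
```

View pics/top0.png

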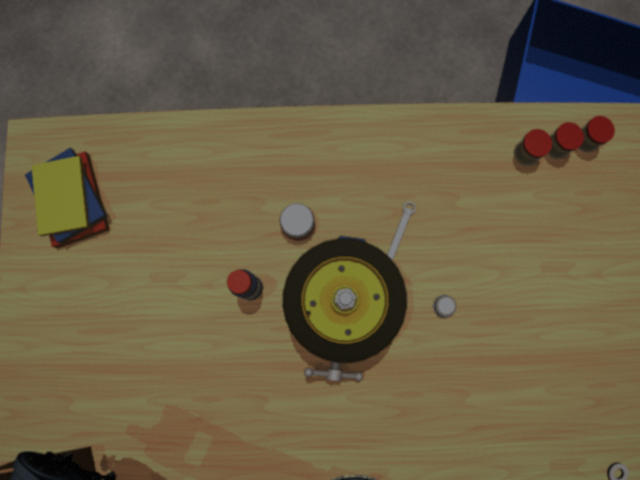

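View pics/side0.png

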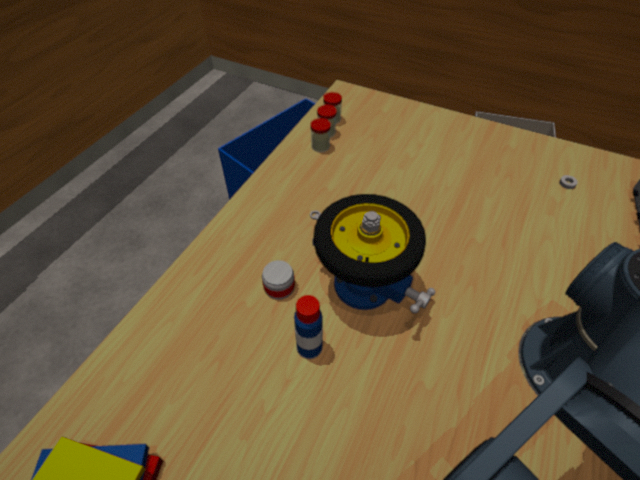

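The top view shows the wheel centred near (345,300), with the vise handle at (335,375) and the spray can to the left at (245,285). The side view agrees, with the nut at (372,222) and the handle at (423,299).

```bash
python3 - <<'E'
from h import *
f=grab_frame('top');im=f['pixels'];z=f['range_z']
v,u=np.mgrid[0:480,0:640]
P,zz=bydepth(f,np.c_[u.ravel(),v.ravel()]);P=P.reshape(480,640,3);zz=zz.reshape(480,640)
near=(abs(u-345)<75)&(abs(v-300)<75)&(zz>0)
hsv=cv2.cvtColor(im,cv2.COLOR_BGR2HSV)
# tyre outline
m=(near&(P[...,2]>170)).astype(np.uint8)
c=max(cv2.findContours(m,0,1)[0],key=cv2.contourArea)
pw=onplane(f,c.reshape(-1,2),205)
(e,r)=cv2.minEnclosingCircle(pw[:,:2].astype(np.float32));print('tyre',e,r)
ty=(hsv[...,2]<60)&near&(P[...,2]>195); print('tyre z',np.median(P[ty],0))
A=np.c_[P[ty][:,:2],np.ones(ty.sum())];print('plane',np.linalg.lstsq(A,P[ty][:,2],rcond=None)[0])
y=((hsv[...,0]>18)&(hsv[...,0]<35)&(hsv[...,1]>150)&(abs(u-345)<48)&(abs(v-300)<48)).astype(np.uint8)
c=max(cv2.findContours(y,0,1)[0],key=cv2.contourArea);pw=onplane(f,c.reshape(-1,2),190.5)
print('disc',cv2.minEnclosingCircle(pw[:,:2].astype(np.float32)))
n=near&(P[...,2]>230);print('nut',P[n].mean(0),P[n].max(0),P[n].min(0),n.sum())
# vise bits: handle side
h=(abs(u-335)<40)&(v>362)&(v<395)&(P[...,2]>40);print('handle',P[h].mean(0),P[h].min(0),P[h].max(0),h.sum())
b=(abs(u-352)<30)&(v>228)&(v<250)&(P[...,2]>100)&(P[...,2]<160);print('back',P[b].mean(0),b.sum(),P[b].min(0),P[b].max(0))
bits=[('spray',(238,281)),('tin',(297,220)),('cap',(445,306))]
for k,q in bits: print(k,bydepth(f,[q]))
cr=im[285:315,330:360];cv2.imwrite('pics/c.png',cv2.resize(np.hstack([cr,]),(600,600),interpolation=cv2.INTER_CUBIC))
cr=im[360:390,300:370]
E
```

```text
tyre (518.2733154296875, 12.5545015335083) 124.25665283203125
tyre z [512.5320812   14.96381161 210.78427376]
plane [ 1.81196031e-03 -4.16709419e-03  2.09706708e+02]
disc ((519.4841918945312, 12.999110221862793), 89.13700103759766)
nut [518.53586839  13.17188572 254.14300663] [538.24212692  34.02209313 266.14075222] [500.39606407  -6.2885211  230.12419315] 321
handle [368.28637753  36.7522767  106.93899159] [346.73408577 -27.63012585  40.52917987] [ 464.93371399  100.10132035 1422.61834829] 508
back [654.61814441  -8.66835135 116.93928408] 50 [647.87729567 -36.58268511 109.09711827] [659.76016397  21.02145656 122.45341047]
spray (array([[561.62957079, 226.74098753, 185.33989656]]), array([1239.8342], dtype=float32))
tin (array([[705.35113402, 111.09945611,  62.41287364]]), array([1380.3514], dtype=float32))
cap (array([[ 505.30144691, -219.08950908,   28.92971986]]), array([1385.6417], dtype=float32))
```

Call:
servo_tool --commands '[-4.55, -2.44, -0.4, 0, 0, 0, 0, -4.55, -2.44, -0.4, 0, 0, 0, 0, -4.55, -2.44, -0.4, 0, 0, 0, 0, -4.55, -2.44, 0, 0, 0, 0, 0, -4.55, -2.44, 0, 0, 0, 0, 0]'

```text
time: 0.78
tcp_pos: [369.8, 312.8, 243.3]
eef_rot: [180.0, 0.0, 158.4]
force: [0.6, -0.9, 0.6]
width: -0.002
finger_force: 0.0
```

Call:
servo_tool --commands '[-4.55, -2.44, 0, 0, 0, 0, 0, -4.55, -2.44, 0, 0, 0, 0, 0, -4.55, -2.44, 0, 0, 0, 0, 0, -4.55, -2.44, 0, 0, 0, 0, 0, -4.55, -2.44, 0, 0, 0, 0, 0]'

```text
time: 1.4
tcp_pos: [536.5, 115.6, 243.2]
eef_rot: [-180.0, -0.0, 158.4]
force: [-0.3, 0.3, 0.1]
width: -0.003
finger_force: 0.0
```

Call:
servo_tool --commands '[0, 0, 0, 0, 0, 0, 0, 0, 0, 0, 0, 0, 0, 0]'

```text
time: 1.65
tcp_pos: [535.2, 117.3, 243.0]
eef_rot: [-180.0, -0.1, 158.4]
force: [-0.1, 0.4, -0.3]
width: -0.001
finger_force: 0.0
```

```bash
python3 - <<'E'
from h import *
s=telemetry.sense();print(s['tcp_pos'],s['eef_rot'],s['joint_positions'],s['force'],s['moment'])
f=grab_frame('wrist');cv2.imwrite('pics/w1.png',f['pixels']);print(-np.array(f['R']).T@f['t'],f['R'][2])
E
```

```text
[535.22428785 117.27656612 242.95824587] [-1.79985163e+02 -5.16573876e-02  1.58389052e+02] [ 7.48491513e+00  1.92203341e+01  9.41433618e+01  1.32355918e-02
  6.66886580e+01 -6.09093866e+01] [-0.07350902  0.37068828 -0.32540505] [-0.00932335 -0.02452498 -0.0141604 ]
[469.18108582 143.80657769 386.74418124] [ 0.25386875 -0.10022921 -0.96203158]
```

View pics/w1.png

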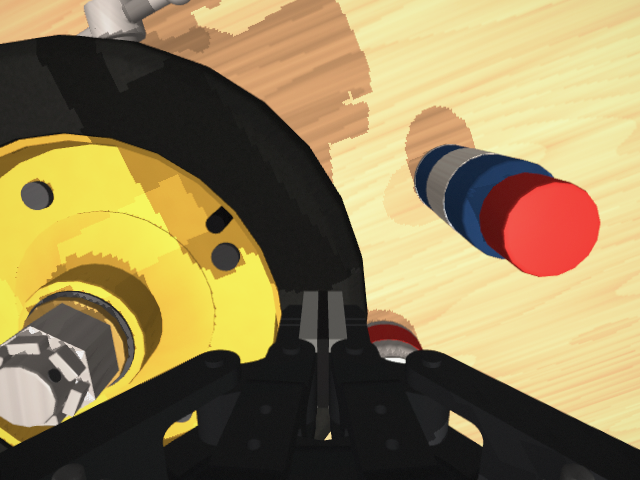

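The wrist view shows the shut fingers over the left side of the tyre at about (325,300), with the spray can clear at (550,225). I'll press down gently here.

Call:
servo_tool --commands '[0, 0, 1.2, 0, 0, 0, 0, 0, 0, 1.2, 0, 0, 0, 0, 0, 0, 0.3, 0, 0, 0, 0, 0, 0, 0, 0, 0, 0, 0]'

```text
time: 2.2
tcp_pos: [535.5, 117.2, 216.0]
eef_rot: [-180.0, -0.0, 158.4]
force: [-0.4, -0.4, -0.0]
width: -0.0
finger_force: 0.0
```

Call:
servo_tool --commands '[0, 0, 0.15, 0, 0, 0, 0, 0, 0, 0.15, 0, 0, 0, 0, 0, 0, 0.15, 0, 0, 0, 0, 0, 0, 0, 0, 0, 0, 0]'

```text
time: 2.7
tcp_pos: [535.6, 117.1, 211.8]
eef_rot: [180.0, 0.0, 158.4]
force: [0.3, 0.9, -0.4]
width: 0.002
finger_force: 0.0
```

Call:
servo_tool --commands '[0, 0, 0.1, 0, 0, 0, 0, 0, 0, 0.1, 0, 0, 0, 0, 0, 0, 0, 0, 0, 0, 0]'

```text
time: 3.08
tcp_pos: [535.7, 117.1, 209.8]
eef_rot: [180.0, 0.0, 158.4]
force: [0.6, 0.2, 0.8]
width: -0.001
finger_force: 0.4
```

Contact made, and the tyre is giving.

Call:
servo_tool --commands '[0, 0, 0.1, 0, 0, 0, 0, 0, 0, 0, 0, 0, 0, 0]'

```text
time: 3.32
tcp_pos: [535.7, 117.2, 208.9]
eef_rot: [180.0, 0.0, 158.4]
force: [1.1, 2.3, 1.7]
width: 0.0
finger_force: 1.2
```

Call:
servo_tool --commands '[0, 0, 0.1, 0, 0, 0, 0, 0, 0, 0, 0, 0, 0, 0]'

```text
time: 3.58
tcp_pos: [535.9, 117.3, 208.1]
eef_rot: [180.0, 0.0, 158.4]
force: [-0.2, 2.5, 4.4]
width: -0.001
finger_force: 2.4
```

Call:
servo_tool --commands '[0, 0, 0.05, 0, 0, 0, 0, 0, 0, 0, 0, 0, 0, 0]'

```text
time: 3.82
tcp_pos: [536.0, 117.3, 207.8]
eef_rot: [180.0, 0.0, 158.4]
force: [-0.1, 2.2, 7.4]
width: 0.002
finger_force: 3.4
```

Call:
servo_tool --commands '[0, 0, -4, 0, 0, 0, 0, 0, 0, -4.5, 0, 0, 0, 0, -1.1, -5.15, 0, 0, 0, 0, 0, -1.1, -5.15, 0, 0, 0, 0, 0, -1.1, -5.15, 0, 0, 0, 0, 0]'

```text
time: 4.45
tcp_pos: [508.7, -40.3, 292.0]
eef_rot: [-180.0, -0.0, 158.4]
force: [1.3, -1.0, -0.5]
width: 0.0
finger_force: 0.0
```

Call:
servo_tool --commands '[-1.2, -5.15, 0, 0, 0, 0, 0, 0, 0, 4, 0, 0, 0, 0, 0, 0, 2.6, 0, 0, 0, 0, 0, 0, 0, 0, 0, 0, 0, 0, 0, 0, 0, 0, 0, 0]'

```text
time: 5.08
tcp_pos: [502.1, -91.0, 227.2]
eef_rot: [-180.0, 0.1, 158.4]
force: [-1.0, -0.1, 0.0]
width: 0.003
finger_force: 0.0
```

Call:
servo_tool --commands '[0, 0, 0.8, 0, 0, 0, 0, 0, 0, 0.2, 0, 0, 0, 0, 0, 0, 0.15, 0, 0, 0, 0, 0, 0, 0.15, 0, 0, 0, 0, 0, 0, 0, 0, 0, 0, 0]'

```text
time: 5.7
tcp_pos: [501.7, -91.0, 213.3]
eef_rot: [180.0, 0.0, 158.4]
force: [0.4, 0.6, 0.1]
width: -0.003
finger_force: 0.0
```

Call:
servo_tool --commands '[0, 0, 0.15, 0, 0, 0, 0, 0, 0, 0.15, 0, 0, 0, 0, 0, 0, 0.1, 0, 0, 0, 0, 0, 0, 0, 0, 0, 0, 0]'

```text
time: 6.2
tcp_pos: [501.7, -91.0, 209.2]
eef_rot: [-180.0, -0.0, 158.4]
force: [0.9, -1.1, 1.3]
width: -0.0
finger_force: 0.5
```

Call:
servo_tool --commands '[0, 0, 0.1, 0, 0, 0, 0, 0, 0, 0, 0, 0, 0, 0]'

```text
time: 6.45
tcp_pos: [501.8, -91.1, 208.5]
eef_rot: [-180.0, 0.0, 158.4]
force: [-0.3, -2.3, 4.0]
width: 0.004
finger_force: 2.1
```

Call:
servo_tool --commands '[0, 0, -4.5, 0, 0, 0, 0, 0, 0, -4.7, 0, 0, 0, 0, -1.8, 5.15, 0, 0, 0, 0, 100, -1.9, 5.15, 0, 0, 0, 0, 100, 0, 0, 0, 0, 0, 0, 100]'

```text
time: 7.08
tcp_pos: [575.0, -6.3, 299.3]
eef_rot: [180.0, -0.1, 158.6]
force: [-1.1, -1.1, 0.2]
width: 0.637
finger_force: 0.0
```

Call:
servo_tool --commands '[0, 0, 0, 0, 0, 0, 100, 0, 0, 0, 0, 0, 0, 100]'

```text
time: 7.32
tcp_pos: [573.4, -9.5, 300.3]
eef_rot: [-180.0, -0.0, 158.4]
force: [0.1, 0.2, 0.1]
width: 1.0
finger_force: 0.0
```

```bash
python3 - <<'E'
from h import *
s=telemetry.sense();print(s['tcp_pos'],s['eef_rot'],s['joint_positions'],s['width'],s['moment'])
f=grab_frame('wrist');cv2.imwrite('pics/w2.png',f['pixels']);np.save('w2.npy',f,allow_pickle=True)
E
```

```text
[573.44705616  -9.54671636 300.27911653] [-1.79994602e+02 -1.91031853e-02  1.58354504e+02] [-5.60430470e+00  1.91482799e+01  8.60235327e+01  9.43170118e-05
  7.48480383e+01 -7.39588342e+01] 1.0001650766975856 [ 0.0062297  -0.03221594 -0.00507213]
```

View pics/w2.png

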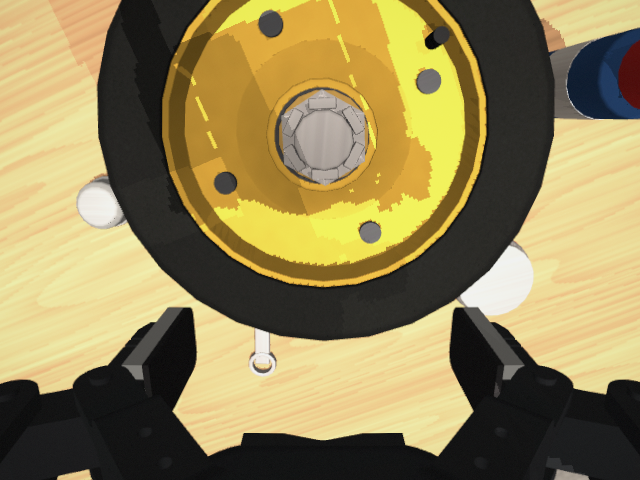

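The wrist view shows the nut at (323,139) with open fingers below it. I need a closer look at the hexagon to find its flats.

```bash
python3 - <<'E'
from h import *
f=np.load('w2.npy',allow_pickle=True).item()
cr=f['pixels'][84:194,268:378];cv2.imwrite('pics/w2c.png',cv2.resize(cv2.convertScaleAbs(cr,alpha=1.2),(590,590),interpolation=cv2.INTER_CUBIC))
v,u=np.mgrid[60:220,250:400];uv=np.c_[u.ravel(),v.ravel()]
P,z=bydepth(f,uv)
k=(P[:,2]>243)&(P[:,2]<270);m=np.zeros((480,640),np.uint8);m[uv[k,1],uv[k,0]]=255
Q=P[k];print(len(Q),Q.mean(0),np.percentile(Q[:,2],[5,50,95]))
# support extents of the points by direction (hexagon: min width = across flats)
q=Q[Q[:,2]<257][:,:2]; c=np.array([518.5,13])
for lo,hi in((243,257),(250,257),(230,245)):
    q=P[(P[:,2]>lo)&(P[:,2]<hi)][:,:2]
    a=np.arange(0,180,10);w=[np.ptp(q@[np.cos(np.radians(x)),np.sin(np.radians(x))]) for x in a]
    print(lo,hi,len(q),q.mean(0),dict(zip(a.tolist(),np.round(w,1).tolist())))
E
```

```text
6012 [515.7371621   14.07759201 257.99508938] [249.60972876 257.02643998 263.93072824]
243 257 2994 [515.20977442  14.26899713] {0: 39.2, 10: 36.5, 20: 38.8, 30: 40.8, 40: 41.4, 50: 40.9, 60: 39.0, 70: 36.2, 80: 38.7, 90: 40.6, 100: 41.3, 110: 40.7, 120: 39.0, 130: 36.3, 140: 38.8, 150: 40.6, 160: 41.3, 170: 40.8}
250 257 2418 [515.44954419  14.31655042] {0: 38.9, 10: 36.2, 20: 38.6, 30: 40.3, 40: 40.8, 50: 40.2, 60: 38.5, 70: 36.0, 80: 38.7, 90: 40.6, 100: 41.3, 110: 40.7, 120: 39.0, 130: 36.3, 140: 38.8, 150: 40.6, 160: 41.2, 170: 40.7}
230 245 323 [508.47369105  16.25046251] {0: 43.0, 10: 43.3, 20: 43.2, 30: 42.6, 40: 42.1, 50: 43.3, 60: 43.4, 70: 43.0, 80: 43.0, 90: 42.7, 100: 42.5, 110: 43.0, 120: 43.5, 130: 43.2, 140: 43.7, 150: 43.6, 160: 42.4, 170: 43.1}
```

View pics/w2c.png

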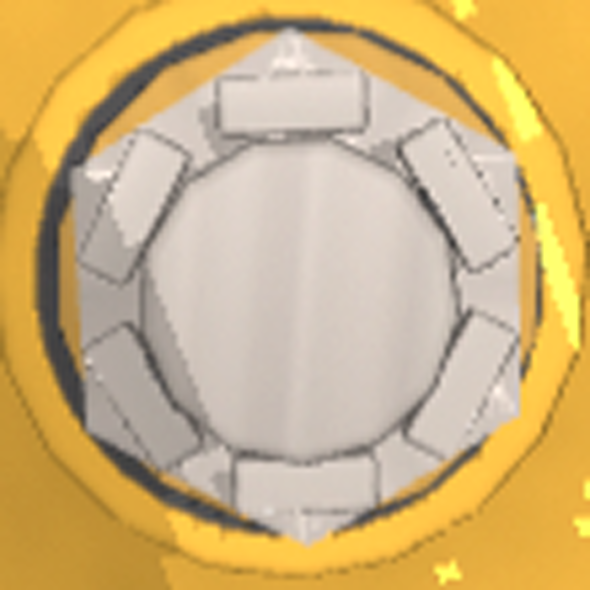

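The crop shows two hexagon corners up and down in the image, at (290,35) and (305,540). The flats therefore face left and right, so the present finger yaw is about 2° off. I'll move over the nut and grip it.

Call:
servo_tool --commands '[3.05, 0, 0, 0, 0, -0.03, 100, 3.05, 0.05, 0, 0, 0, 0, 100, 0, 0, 3.5, 0, 0, 0, 100, 0, 0, 3.4, 0, 0, 0, 100, 0, 0, 0, 0, 0, 0, 100]' --newtons 60

```text
time: 8.0
tcp_pos: [515.8, 12.8, 229.9]
eef_rot: [-179.9, -0.2, 160.1]
force: [-0.4, -0.8, 0.8]
width: 1.003
finger_force: 0.0
```

Call:
servo_tool --commands '[0, 0, 0, 0, 0, 0, 30, 0, 0, 0, 0, 0, 0, 30, 0, 0, 0, 0, 0, 0, 30, 0, 0, 0, 0, 0, 0, 30]'

```text
time: 8.5
tcp_pos: [517.5, 13.0, 232.5]
eef_rot: [-180.0, 0.1, 160.1]
force: [-1.2, -1.2, 6.8]
width: 0.405
finger_force: 59.9
```

```bash
python3 - <<'E'
from h import *
s=telemetry.sense();print(s['tcp_pos'],s['eef_rot'],s['joint_positions'],s['width'],s['finger_force'],s['force'],s['moment'])
f=grab_frame('wrist');cv2.imwrite('pics/w3.png',f['pixels'])
E
```

```text
[517.47242589  13.00087558 232.48899181] [-1.79997789e+02  9.16202488e-02  1.60144923e+02] [-3.70053976e+00  1.66170170e+01  9.93465008e+01 -3.07382451e-02
  6.39490981e+01 -7.38319827e+01] 0.40514753987384083 59.87702036087285 [-1.24143984 -1.22090318  6.83858502] [-0.21580358  0.41919402  0.10518296]
```

View pics/w3.png

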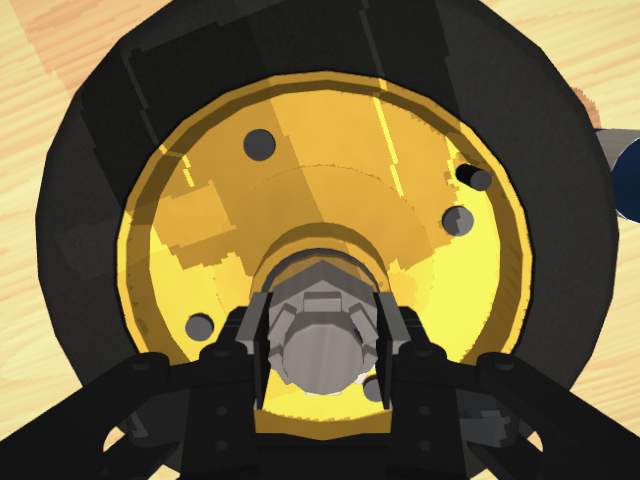

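The fingers hold the nut on its flats (322,330), with an upward force of about 7 N. I'll ease up 1 mm and start turning.

Call:
servo_tool --commands '[0, 0, -0.1, 0, 0, 0.05, 30, 0, 0, 0, 0, 0, 0.12, 30, 0, 0, 0, 0, 0, 0.12, 30, 0, 0, 0, 0, 0, 0.12, 30, 0, 0, 0, 0, 0, 0, 30]'

```text
time: 9.18
tcp_pos: [517.6, 13.2, 232.6]
eef_rot: [179.9, 0.0, 136.7]
force: [3.4, 0.1, -2.7]
width: 0.403
finger_force: 60.9
```

```bash
cat > s.py <<'E'
from bench import telemetry
s=telemetry.sense();print(s['time'],s['tcp_pos'],s['eef_rot'],s['joint_positions'][5],s['width'],s['finger_force'],s['force'],s['moment'])
E
python3 s.py
```

```text
9.175 [517.55049126  13.23792186 232.61266611] [1.79946944e+02 4.99023183e-02 1.36660162e+02] -50.3570891613956 0.4028506632527942 60.87887657806277 [ 3.42652806  0.05574639 -2.68568943] [ 0.02644456 -0.59354164 -0.26039574]
```

Call:
servo_tool --commands '[0, 0, 0, 0, 0, 0.1, 30, 0, 0, 0, 0, 0, 0.1, 30, 0, 0, 0, 0, 0, 0.1, 30]'

```text
time: 9.55
tcp_pos: [517.7, 13.3, 232.6]
eef_rot: [179.9, 0.0, 119.5]
force: [4.4, 1.0, -2.3]
width: 0.405
finger_force: 61.0
```

```bash
python3 s.py
```

```text
9.55 [517.69040641  13.33814602 232.61774727] [1.79914695e+02 4.23569754e-02 1.19476700e+02] -33.16371479650561 0.40458755694894927 60.96952938585119 [ 4.38042628  0.96207987 -2.28300459] [ 0.23007373 -0.71744344  0.31467925]
```

Call:
servo_tool --commands '[0, 0, 0, 0, 0, 0.07, 30, 0, 0, 0, 0, 0, 0.07, 30]'

```text
time: 9.8
tcp_pos: [517.8, 13.4, 232.6]
eef_rot: [179.9, 0.0, 111.5]
force: [5.2, 1.0, -3.0]
width: 0.406
finger_force: 60.9
```

```bash
python3 s.py
```

```text
9.8 [517.79660032  13.37316518 232.63925857] [1.79894776e+02 3.33128220e-02 1.11508928e+02] -25.194746614384304 0.40566004050013627 60.90068079872708 [ 5.17504551  0.95106155 -3.02943491] [ 0.24195036 -0.90105242  0.28467585]
```

Call:
servo_tool --commands '[0, 0, 0, 0, 0, 0.07, 30, 0, 0, 0, 0, 0, 0.07, 30]'

```text
time: 10.05
tcp_pos: [517.9, 13.4, 232.6]
eef_rot: [179.9, 0.0, 103.5]
force: [5.6, 1.5, -3.5]
width: 0.406
finger_force: 60.9
```

```bash
python3 s.py
```

```text
10.05 [517.87851702  13.40718772 232.63487503] [1.79878614e+02 1.79637021e-02 1.03491218e+02] -17.176708358535535 0.40617912667194195 60.895942738902704 [ 5.60853225  1.52437553 -3.50471001] [ 0.23495835 -0.93094904  0.34817162]
```

Call:
servo_tool --commands '[0, 0, 0, 0, 0, 0.07, 30, 0, 0, 0, 0, 0, 0.07, 30]'

```text
time: 10.3
tcp_pos: [517.9, 13.4, 232.6]
eef_rot: [179.9, -0.0, 95.5]
force: [5.6, 1.2, -4.0]
width: 0.402
finger_force: 60.9
```

```bash
python3 s.py
```

```text
10.3 [517.94997448  13.43851632 232.63783962] [ 1.79868001e+02 -1.24820785e-03  9.54686489e+01] -9.153685492780847 0.4020701790785254 60.8690859438002 [ 5.58363606  1.17999679 -4.0218554 ] [ 0.23931357 -0.99338825  0.27514698]
```

Call:
servo_tool --commands '[0, 0.08, 0.05, 0, 0, 0.07, 30, 0, 0, 0, 0, 0, 0.07, 30]'

```text
time: 10.55
tcp_pos: [518.2, 13.4, 232.6]
eef_rot: [179.9, -0.0, 87.5]
force: [0.2, 1.0, 3.5]
width: 0.402
finger_force: 61.9
```

```bash
python3 s.py
```

```text
10.55 [518.15489585  13.42148995 232.61610329] [ 1.79948361e+02 -2.56180179e-04  8.74613559e+01] -1.1258604981725686 0.40235003270249536 61.90347395351182 [0.17213865 1.04778904 3.51120299] [0.17436435 0.09590355 0.44284737]
```

Call:
servo_tool --commands '[0, 0, 0, 0, 0, 0.07, 30, 0, 0, 0, 0, 0, 0.07, 30]'

```text
time: 10.8
tcp_pos: [518.2, 13.4, 232.7]
eef_rot: [179.9, -0.0, 79.5]
force: [0.4, 1.8, 3.7]
width: 0.405
finger_force: 62.0
```

```bash
python3 s.py
```

```text
10.8 [518.24339814  13.41444232 232.68610051] [ 1.79926412e+02 -4.26669431e-03  7.94675988e+01] 6.873582613430591 0.40514463958986846 62.0249391534162 [0.36861675 1.77431277 3.74054509] [0.14612206 0.05503524 0.81588752]
```

Call:
servo_tool --commands '[0, 0, 0, 0, 0, 0.07, 30, 0, 0, 0, 0, 0, 0.07, 30]'

```text
time: 11.05
tcp_pos: [518.3, 13.4, 232.8]
eef_rot: [179.9, -0.0, 71.5]
force: [-0.3, 0.7, 4.6]
width: 0.401
finger_force: 62.3
```

```bash
python3 s.py
```

```text
11.05 [518.34805017  13.37049494 232.77040257] [ 1.79906962e+02 -5.42781398e-03  7.14859553e+01] 14.865136902188729 0.40076370251941396 62.26591194863431 [-0.29747285  0.68430077  4.58703543] [ 0.20093505 -0.02954807  1.17560657]
```

The torque climbed faster than I expected over that batch, to 1.18 N m, which is above the stated forcing level. I'll stop turning and check it at rest, and see whether the wheel is turning along.

Call:
servo_tool --commands '[0, 0, 0, 0, 0, 0, 30]'

```text
time: 11.18
tcp_pos: [518.4, 13.4, 232.8]
eef_rot: [179.9, -0.0, 71.5]
force: [0.2, 1.6, 6.9]
width: 0.403
finger_force: 62.0
```

```bash
python3 s.py; python3 - <<'E'
from h import *
f=grab_frame('top');cv2.imwrite('pics/t2.png',f['pixels'])
a=cv2.imread('pics/top0.png')[235:365,280:410];b=f['pixels'][235:365,280:410]
w=grab_frame('wrist')['pixels']
cv2.imwrite('pics/cmp.png',np.vstack([np.hstack([cv2.resize(x,(390,390),interpolation=cv2.INTER_CUBIC) for x in(a,b)]),]))
cv2.imwrite('pics/w4.png',w)
E
```

```text
11.175 [518.35743509  13.4132027  232.77421089] [ 1.79910829e+02 -2.69979428e-02  7.14976302e+01] 14.836413429471754 0.40262514404531613 61.98407872550888 [0.18479878 1.61911    6.93282771] [0.12143678 0.12206884 0.01492452]
```

View pics/w4.png

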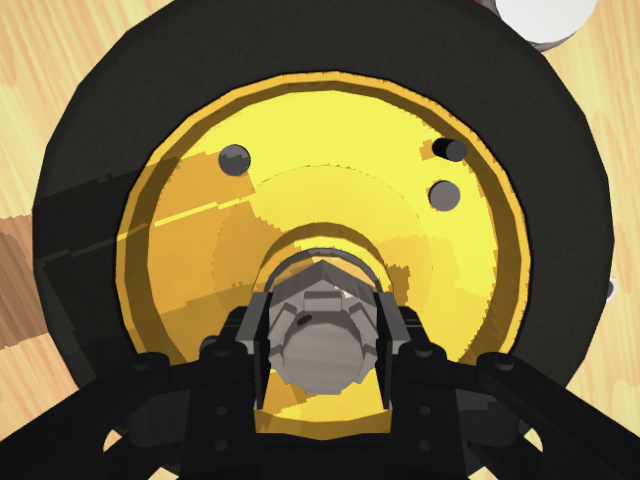

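The wheel has been turning along with the nut: the valve is still near (450,150) in the tool's view. The torque reading ran past the target, so I'll back off and creep up again slowly, one reading per step.

Call:
servo_tool --commands '[0, 0, -0.05, 0, 0, -0.1, 30, 0, 0, 0, 0, 0, -0.1, 30, 0, 0, 0, 0, 0, -0.1, 30]'

```text
time: 11.65
tcp_pos: [518.1, 13.4, 232.7]
eef_rot: [180.0, -0.0, 88.8]
force: [1.7, 1.1, 1.0]
width: 0.403
finger_force: 61.4
```

```bash
python3 s.py
```

```text
11.65 [518.14812286  13.44963817 232.67755059] [ 1.79954723e+02 -4.12061021e-02  8.88272931e+01] -2.530565542064473 0.4030527626994963 61.38720713672228 [1.6556861  1.13725383 0.99895844] [ 0.20057257 -0.25569492 -0.53408314]
```

Call:
servo_tool --commands '[0, 0, 0, 0, 0, -0.1, 30, 0, 0, 0, 0, 0, 0, 30, 0, 0, 0, 0, 0, 0.02, 30, 0, 0, 0, 0, 0, 0.02, 30]'

```text
time: 12.15
tcp_pos: [518.1, 13.4, 232.6]
eef_rot: [180.0, -0.0, 91.8]
force: [1.3, 1.6, 3.4]
width: 0.404
finger_force: 61.9
```

```bash
python3 s.py
```

```text
12.15 [518.09103549  13.41156541 232.60072423] [ 1.79963060e+02 -4.42945908e-03  9.18428678e+01] -5.51560731906401 0.403571683141497 61.893476127552276 [1.29506373 1.55863083 3.42990041] [ 0.33298165 -0.18602657  0.24755342]
```

Call:
servo_tool --commands '[0, 0, 0, 0, 0, 0.03, 30, 0, 0, 0, 0, 0, 0.03, 30]'

```text
time: 12.4
tcp_pos: [518.2, 13.4, 232.6]
eef_rot: [180.0, -0.0, 88.4]
force: [2.2, 3.1, 6.1]
width: 0.4
finger_force: 62.2
```

```bash
python3 s.py
```

```text
12.4 [518.15420585  13.38187857 232.61183372] [ 1.79956595e+02 -6.89460192e-03  8.83837695e+01] -2.0598374931302663 0.40022790419759374 62.175943595917715 [2.21776187 3.14056444 6.08694026] [ 0.48756513 -0.19118586  0.40280979]
```

Call:
servo_tool --commands '[0, 0, 0, 0, 0, 0.03, 30]'

```text
time: 12.52
tcp_pos: [518.2, 13.4, 232.6]
eef_rot: [180.0, -0.0, 86.7]
force: [1.1, 2.3, 5.4]
width: 0.405
finger_force: 62.2
```

```bash
python3 s.py
```

```text
12.525 [518.15096839  13.41154682 232.61750698] [ 1.79956631e+02 -1.11027088e-02  8.66659546e+01] -0.3416663174303102 0.4051728382897241 62.22063966163773 [1.1321767  2.27260353 5.37484676] [ 0.49356728 -0.17820357  0.38442459]
```

Call:
servo_tool --commands '[0, 0, 0, 0, 0, 0.03, 30]'

```text
time: 12.65
tcp_pos: [518.2, 13.4, 232.6]
eef_rot: [180.0, -0.0, 85.0]
force: [1.2, 3.0, 4.8]
width: 0.408
finger_force: 62.2
```

```bash
python3 s.py
```

```text
12.65 [518.1795942   13.41105058 232.61899354] [ 1.79954026e+02 -9.40681935e-03  8.49546340e+01] 1.3728581350601676 0.4083747184751349 62.24328744623563 [1.2238964  2.99865145 4.81944747] [ 0.49302844 -0.25046264  0.43144453]
```

About 0.43 N m, in the middle of the snug range. I'll let go of the nut.

Call:
servo_tool --commands '[0, 0, 0, 0, 0, 0, 100, 0, 0, 0, 0, 0, 0, 100, 0, 0, 0, 0, 0, 0, 100, 0, 0, -3.5, 0, 0, 0, 100, 0, 0, -3.5, 0, 0, 0, 100]'

```text
time: 13.28
tcp_pos: [517.6, 13.2, 302.9]
eef_rot: [-179.9, 0.0, 85.1]
force: [-0.0, -0.4, 0.4]
width: 0.998
finger_force: 0.0
```

Call:
servo_tool --commands '[5.2, 0.4, 0, 0, 0, 0, 0, 5.2, 0.4, 0, 0, 0, 0, 0, 0, 0, 3.5, 0, 0, 0, 0, 0, 0, 3.5, 0, 0, 0, 0, 0, 0, 0, 0, 0, 0, 0]'

```text
time: 13.9
tcp_pos: [533.6, 116.1, 230.3]
eef_rot: [-179.7, 0.1, 85.1]
force: [0.8, -0.7, -0.1]
width: 0.001
finger_force: 0.0
```

```bash
python3 s.py; python3 - <<'E'
from h import *
f=grab_frame('top');v,u=np.mgrid[235:365,280:410];P,z=bydepth(f,np.c_[u.ravel(),v.ravel()])
hs=cv2.cvtColor(f['pixels'],cv2.COLOR_BGR2HSV)[235:365,280:410].reshape(-1,3)
r=np.hypot(*(P[:,:2]-[518.3,13.2]).T);k=(r>92)&(r<118)&(P[:,2]>200)&(P[:,2]<222)
Q=P[k];print(k.sum(),np.linalg.lstsq(np.c_[Q[:,:2]-[518.3,13.2],np.ones(len(Q))],Q[:,2],rcond=None)[0])
E
```

```text
13.9 [533.60270589 116.07730068 230.33162296] [-1.79731965e+02  6.53918945e-02  8.50789658e+01] 12.315449688184673 0.0011993696487779524 0.0 [ 0.79905907 -0.67026176 -0.09471179] [ 0.02730939 -0.06291871  0.00117801]
2805 [2.96124595e-04 2.83161474e-03 2.11280573e+02]
```

Depth shows the tyre level within about 0.003 rad. Now a firm push on the left.

Call:
servo_tool --commands '[0, 0, 1.4, 0, 0, 0, 0, 0, 0, 0.15, 0, 0, 0, 0, 0, 0, 0.1, 0, 0, 0, 0, 0, 0, 0, 0, 0, 0, 0]'

```text
time: 14.45
tcp_pos: [535.0, 116.2, 216.1]
eef_rot: [180.0, -0.0, 85.1]
force: [-0.5, -0.5, 0.9]
width: 0.001
finger_force: 0.0
```

Call:
servo_tool --commands '[0, 0, 0.1, 0, 0, 0, 0, 0, 0, 0, 0, 0, 0, 0]'

```text
time: 14.7
tcp_pos: [534.8, 116.2, 214.8]
eef_rot: [180.0, 0.0, 85.1]
force: [0.4, -0.3, 0.3]
width: 0.003
finger_force: 0.0
```

Call:
servo_tool --commands '[0, 0, 0.05, 0, 0, 0, 0, 0, 0, 0, 0, 0, 0, 0]'

```text
time: 14.95
tcp_pos: [534.8, 116.2, 214.3]
eef_rot: [-180.0, 0.0, 85.1]
force: [0.0, 0.1, 0.3]
width: -0.002
finger_force: 0.0
```

Call:
servo_tool --commands '[0, 0, 0.1, 0, 0, 0, 0, 0, 0, 0.05, 0, 0, 0, 0, 0, 0, 0, 0, 0, 0, 0]'

```text
time: 15.32
tcp_pos: [534.8, 116.2, 212.8]
eef_rot: [-180.0, 0.0, 85.1]
force: [0.4, -0.3, 0.0]
width: 0.004
finger_force: 0.0
```

Call:
servo_tool --commands '[0, 0, 0.05, 0, 0, 0, 0, 0, 0, 0, 0, 0, 0, 0]'

```text
time: 15.58
tcp_pos: [534.9, 116.3, 212.4]
eef_rot: [180.0, -0.0, 85.1]
force: [0.3, 0.3, 1.6]
width: 0.005
finger_force: 0.8
```

Call:
servo_tool --commands '[0, 0, 0.05, 0, 0, 0, 0, 0, 0, 0, 0, 0, 0, 0]'

```text
time: 15.82
tcp_pos: [535.0, 116.3, 212.0]
eef_rot: [180.0, -0.0, 85.1]
force: [-0.5, 1.5, 4.8]
width: 0.0
finger_force: 2.3
```

The tyre is stiff now and sits at its level height. A touch more force, then over to the right side.

Call:
servo_tool --commands '[0, 0, 0.03, 0, 0, 0, 0, 0, 0, 0, 0, 0, 0, 0]'

```text
time: 16.08
tcp_pos: [535.0, 116.4, 211.8]
eef_rot: [180.0, -0.0, 85.1]
force: [-1.4, 1.4, 5.1]
width: 0.001
finger_force: 2.8
```

Call:
servo_tool --commands '[0, 0, -4, 0, 0, 0, 0, 0, 0, -4.5, 0, 0, 0, 0, -5.2, -0.37, 0, 0, 0, 0, 0, -5.2, -0.37, 0, 0, 0, 0, 0, -5.2, -0.37, 0, 0, 0, 0, 0]'

```text
time: 16.7
tcp_pos: [509.8, -39.7, 296.2]
eef_rot: [-180.0, 0.0, 85.1]
force: [1.0, -0.7, -0.4]
width: -0.002
finger_force: 0.0
```

Call:
servo_tool --commands '[-5.3, -0.38, 0, 0, 0, 0, 0, 0, 0, 4, 0, 0, 0, 0, 0, 0, 4, 0, 0, 0, 0, 0, 0, 0.2, 0, 0, 0, 0, 0, 0, 0, 0, 0, 0, 0]'

```text
time: 17.32
tcp_pos: [502.4, -90.6, 215.5]
eef_rot: [180.0, 0.0, 85.1]
force: [0.1, -0.8, 0.2]
width: -0.003
finger_force: 0.0
```

Call:
servo_tool --commands '[0, 0, 0.15, 0, 0, 0, 0, 0, 0, 0.1, 0, 0, 0, 0, 0, 0, 0, 0, 0, 0, 0]'

```text
time: 17.7
tcp_pos: [502.2, -90.7, 212.4]
eef_rot: [180.0, 0.0, 85.1]
force: [-0.4, 0.1, 1.9]
width: -0.003
finger_force: 0.7
```

Call:
servo_tool --commands '[0, 0, 0.05, 0, 0, 0, 0, 0, 0, 0, 0, 0, 0, 0]'

```text
time: 17.95
tcp_pos: [502.2, -90.8, 211.9]
eef_rot: [180.0, 0.0, 85.1]
force: [-0.6, 0.5, 5.4]
width: -0.002
finger_force: 2.5
```

Call:
servo_tool --commands '[0, 0, 0.05, 0, 0, 0, 0, 0, 0, 0, 0, 0, 0, 0]'

```text
time: 18.2
tcp_pos: [502.3, -90.8, 211.5]
eef_rot: [179.9, 0.0, 85.1]
force: [-0.3, -0.3, 6.0]
width: -0.002
finger_force: 3.1
```

Both sides are firm. I'll retreat, let the wheel settle and hand in.

Call:
servo_tool --commands '[0, 0, -4, 0, 0, 0, 0, 0, 0, -5, 0, 0, 0, 0, 0, 0, 0, 0, 0, 0, 0, 0, 0, 0, 0, 0, 0, 0, 0, 0, 0, 0, 0, 0, 0]'

```text
time: 18.82
tcp_pos: [501.6, -90.6, 299.7]
eef_rot: [-179.9, -0.0, 85.1]
force: [-0.8, -0.1, 0.5]
width: -0.0
finger_force: 0.0
```

```bash
python3 - <<'E'
from h import *
f=grab_frame('top')
for k,q in [('spray',(238,281)),('tin',(297,220)),('cap',(445,306))]: print(k,bydepth(f,[q])[0])
print(job.finish_job())
E
```

```text
spray [[561.93220464 227.31385291 181.46752441]]
tin [[705.42433609 111.11997714  61.99871958]]
cap [[ 488.5914967  -110.30862369  605.83770808]]
the job is handed in; nothing more can be done
None
```

I handed the job in with the nut snug at about 0.43 N m and the tyre giving under 1 mm to 5–6 N on each side. However, I first overshot the nut to a wrist reading of about 1.2 N m, above the 0.9 N m forcing level, before backing it off. That may have tripped the "nut forced" failure, and no verdict was shown; also, my last bystander check covered only the spray can and tin, because the arm hid the dust cap and I didn't check the spanner.

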